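# Reload the seed samples in reverse order

## Task

The four seed-sample containers queue on the aluminium rack with the dark seat trays, but the sorter draws from the other end: move them all to the empty blue infeed rack in reverse order, one to each compartment, so that the container that stood at the left end of its row finishes at the right end of the new row, the second from the left second from the right, and so on. Stand each one upright and flat in its compartment, setting it down gently rather than dropping it, and never tip one over.

Things in the scene. Friction and masses are not known exactly. Their poses are not given: they have to be found in the camera images.
- tin: squat round aluminium sample tin with lid, 52 mm diameter at the lid (upper 12 mm), 50 mm below it, 40 mm high. About 0.12 kg. Origin: centre of its underside, z up its axis.
- bottle: round amber glass bottle, 40 mm diameter up to 50 mm height, then shoulder and a white cap of 27 mm diameter, 78 mm high in all. About 0.14 kg. Origin: centre of its underside, z up its axis.
- jar: round white jar, 44 mm diameter, with a black screw lid of 46 mm diameter (upper 16 mm), 58 mm high. About 0.11 kg. Origin: centre of its underside, z up its axis.
- canister: square steel canister, 42 x 42 mm with flat sides facing its x and y axes, 54 mm high, plus a round dark cap of 34 mm diameter to 66 mm height. About 0.16 kg. Origin: centre of its underside, z up.
- seat_tin: fixed dark square seat tray, 72 x 72 mm, floor 4 mm thick, rim 8 mm high and 3 mm wide, on the queue rack; the tin stands at its middle at the start. It stays put, so it still shows where the tin stood. Origin: centre of its underside; axes as the queue rack's.
- seat_bottle: fixed dark square seat tray, 72 x 72 mm, floor 4 mm thick, rim 8 mm high and 3 mm wide, on the queue rack; the bottle stands at its middle at the start. It stays put, so it still shows where the bottle stood. Origin: centre of its underside; axes as the queue rack's.
- seat_jar: fixed dark square seat tray, 72 x 72 mm, floor 4 mm thick, rim 8 mm high and 3 mm wide, on the queue rack; the jar stands at its middle at the start. It stays put, so it still shows where the jar stood. Origin: centre of its underside; axes as the queue rack's.
- seat_canister: fixed dark square seat tray, 72 x 72 mm, floor 4 mm thick, rim 8 mm high and 3 mm wide, on the queue rack; the canister stands at its middle at the start. It stays put, so it still shows where the canister stood. Origin: centre of its underside; axes as the queue rack's.
- queue_rack: fixed aluminium base plate, 82 x 308 x 6 mm, with an upright end plate 16 mm high at each end (outer faces 316 mm apart); carries the four dark seat trays, at y = +114, +38, -38, -114 mm (which tray is where varies), so the containers' undersides are 10 mm above its origin. It may lie nearer to or farther from the robot than the infeed rack. Origin: centre of its underside; y along the row, towards the robot's left within 0.15 rad; x across it.
- infeed_rack: fixed blue painted metal rack, 80 x 308 mm, floor 4 mm thick, outer walls and dividers 4 mm thick and 12 mm high (above its underside); four open compartments, 72 x 72 mm, in a row, centred at y = +114, +38, -38, -114 mm, x = 0. Empty at the start. Origin: centre of its underside; y along the row, towards the robot's left within 0.15 rad; x across it.
Not all that is in view belongs to the job. Leave any red look-alike of the jar alone. Of the things that look like the bottle, the larger one is meant.

How it is judged:
By the outcome, as a careful person would: the job done as asked, in the order asked, and still so for the second after the job is handed in, with the robot touching nothing.
It also fails if it takes over 112 s, if anything falls off the work surface, if the arm or the gripper's body presses on something with over 40 N, if the wrist force passes 120 N, or if a joint passes its speed limit or range.

## Robot

A 6-joint arm with a two-finger parallel gripper is mounted at the origin on the work surface. World frame = base frame: x ahead of the robot, y to its left, z up, the work surface at z = 0. Lengths are in m, angles in rad, forces in N, time in s.
With the tool pointing down it reaches from about 0.375 to 0.9 m from the base axis. Payload 3.1 kg.
Tool frame: the origin (TCP) lies on the centre line of the jaws, within the pads' length; the fingertips stand robot.nose_length ahead of it and the grasp point (between the pads) lies 6 mm ahead of it (robot.nose_length is the distance from the TCP to the fingertips, in m); z points along the fingers, y is the line along which they close (so a half turn about z gives the same grasp; the last joint's range is limited). The gripper opens to 87 mm and grips with 3 to 60 N. Pads are 19 mm wide; open, the fingers measure 117 mm over their backs; the gripper's body (75 mm by 190 mm) begins 51 mm behind the grasp point.
Start: joints at [1.121, 0.527, 1.433, -0, 1.181, -0.178], TCP at [0.167, 0.602, 0.248] pointing down, gripper open.
Joint ranges: [-3.08, 3.08], [-0.75, 2.2], [0.22, 2.44], [-1.43, 4.57], [0, 2.65], [-2.85, 2.85]. Speed limits (rad/s): [2.79, 2.79, 3.14, 3.14, 3.14, 3.14].

## Interface

Orientations are given as a unit quaternion [x, y, z, w].
In Python, from rig import robot gives the robot as it stands.
- The arm moves only by the shell command python3 -m crank 'ROWS' [FORCE]. ROWS is JSON, one flat list of numbers, 7 for each row, row after row: the shift along the tool's x, y, z in mm, then the turn, a rotation vector about the tool's x, y, z in degrees, then the closure in counts, from 0 (fully open) to 255 (shut). In form: [x, y, z, ax, ay, az, fingers, x, y, z, ax, ay, az, fingers, ...]. A call has exactly 5 rows; each row is the pose to reach, as a shift and turn from the pose commanded when the call began, along the tool's axes at that moment; what a row does not reach only later rows make up. A row lasts 1/12 s, in which the tool goes at most 41.7 mm and 7.16 degrees, less where a joint would pass 70% of its speed; a pose out of reach is approached as far as the arm can. A call with a gripper value outside its range is refused whole. The fingers move at their own pace and stop on an object; FORCE is the grip in N (left out, the last holds). Time passes only in rows, so rows that repeat a pose let the fingers close, or fill a call up. It gives the time, the measured TCP pose, the force, the opening and the grip force at its end, in the units of the state.
- robot.get_obs(): the state, without advancing time (a new reading comes with each control period).
- robot.camera(name): name is "scene" or "top"; returns a dict with "pixels" (420x560x3 uint8, red, green, blue), "intrinsics" (3x3 intrinsics, pixels), "extrinsics" (4x4, takes a point from camera to world coordinates). Camera axes: x right, y down, z forward; pixel columns grow to the right and rows downward; lengths in m; the calibration is good to about 2 mm. A picture is of the moment at which its call begins. There is no depth.
- robot.hand_in(): hands the job in; it is judged then, once.
The state is a dict: "time": time; "q": joint angles; "joint_velocities": joint speeds; "joint_torque": joint torques, N m; "position": TCP position; "tool_rot": TCP orientation; "ft_force": force on the tool from outside, world axes, zero at the start; "moment": the same for the moment, N m; "grip_width": finger opening in m; "grip_force": force on a finger pad.
Only numpy, scipy, OpenCV 4.12 (cv2) and the standard library are available. Lean on these libraries where they do the work, as an engineer would, in place of code of your own. Each camera call takes 0.05 s, during which the arm holds its last target. There are 200 camera calls.

## Working session

There is one attempt and no reset: what is moved stays moved. The work goes in short steps, Python scripts to look and compute and a shell command to move; the robot and the scene stay as the last step left them, time stands still between calls to the robot, and variables do not carry over. Pictures are saved under pics/ and viewed, at most 14 in all, crops included, and the job is handed in when it is done.

```bash
mkdir -p pics; cat > h.py <<'E'
import numpy as np,cv2
from rig import robot
def shot(n,f):
    c=robot.camera(n); cv2.imwrite('pics/'+f,c['pixels'][:,:,::-1]); np.savez('pics/'+n+'.npz',K=c['intrinsics'],E=c['extrinsics'],p=c['pixels']); return c
def ray(n,u,v,z):
    d=np.load('pics/'+n+'.npz');K,E=d['K'],d['E']
    r=E[:3,:3]@np.linalg.inv(K)@[u,v,1];o=E[:3,3];return (o+r*(z-o[2])/r[2])
E
python3 - <<'E'
from h import *
for n in('scene','top'):
    c=shot(n,n+'0.png');print(c['intrinsics'],c['extrinsics'].round(3))
print(robot.nose_length,robot.get_obs())
E
```

```text
[[541.59718289   0.         276.65024492]
 [  0.         541.59718289 219.3455339 ]
 [  0.           0.           1.        ]] [[-0.392  0.59  -0.706  1.367]
 [ 0.92   0.267 -0.287  0.366]
 [ 0.019 -0.762 -0.648  0.847]
 [ 0.     0.     0.     1.   ]]
[[540.10909923   0.         276.24239651]
 [  0.         540.10909923 209.96300316]
 [  0.           0.           1.        ]] [[-0.027 -0.993  0.115  0.383]
 [-1.     0.027  0.004  0.028]
 [-0.007 -0.115 -0.993  1.144]
 [ 0.     0.     0.     1.   ]]
0.025 {'time': 0.1, 'q': array([ 1.12149899e+00,  5.28405062e-01,  1.43381330e+00, -3.97240669e-06,
        1.18143412e+00, -1.78550251e-01]), 'joint_velocities': array([ 0.00056959, -0.00295451, -0.00209378,  0.00030886,  0.00216894,
        0.00037258]), 'joint_torque': array([-6.16937868e-04, -4.40986490e+01, -1.77148980e+01,  6.34526205e-02,
        5.34066057e-02, -3.05979438e-05]), 'position': array([0.16687645, 0.60164326, 0.24663744]), 'tool_rot': array([ 1.34959627e-01,  9.90850563e-01, -9.80148419e-04, -3.16283248e-04]), 'ft_force': array([ 0.48478357,  0.03577726, -0.17171889]), 'moment': array([ 0.04294016,  0.03208679, -0.0252099 ]), 'grip_force': 0.0, 'grip_width': 0.08695743822919703}
```

View pics/top0.png

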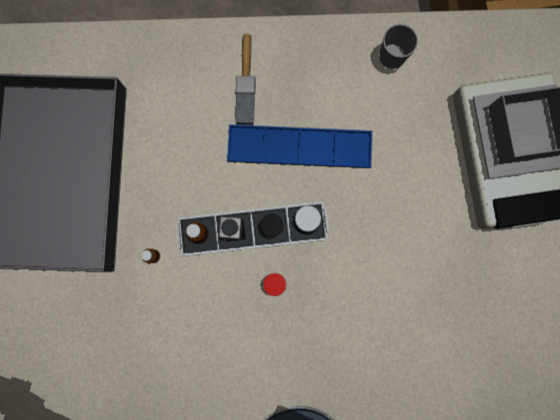

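View pics/scene0.png

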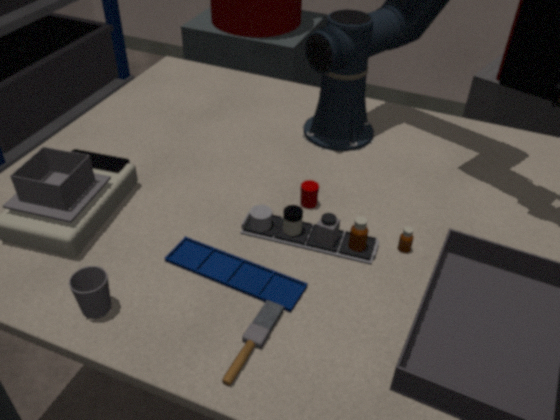

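The top view (left = +y) shows the queue from left to right as bottle (196,232), canister (230,228), jar (271,225), tin (308,218). The infeed rack is around (300,147). The small bottle (150,256) and red jar (275,285) are decoys.

```bash
python3 - <<'E'
from h import *
p=np.load('pics/top.npz')['p'][:,:,::-1]
c=cv2.resize(p[115:265,172:382],None,fx=3.8,fy=3.8,interpolation=cv2.INTER_CUBIC)
cv2.imwrite('pics/topc.png',np.clip(c*1.5,0,255).astype(np.uint8))
hsv=cv2.cvtColor(p.copy(),cv2.COLOR_BGR2HSV)
m=((hsv[...,0]>100)&(hsv[...,0]<125)&(hsv[...,1]>150)).astype(np.uint8); m[:115]=0;m[180:]=0
print(cv2.minAreaRect(cv2.findNonZero(m)), cv2.boxPoints(cv2.minAreaRect(cv2.findNonZero(m))))
for q in cv2.boxPoints(cv2.minAreaRect(cv2.findNonZero(m))): print(ray('top',*q,0.012))
E
```

```text
((299.4500427246094, 145.29928588867188), (142.78756713867188, 37.14033889770508), 2.5261168479919434) [[227.30716  160.70474 ]
 [228.94412  123.600494]
 [371.59293  129.89383 ]
 [369.95596  166.99808 ]]
[0.62261996 0.13375379 0.012     ]
[0.70374114 0.12890036 0.012     ]
[ 0.68111479 -0.17688454  0.012     ]
[ 0.60043102 -0.16960086  0.012     ]
```

View pics/topc.png

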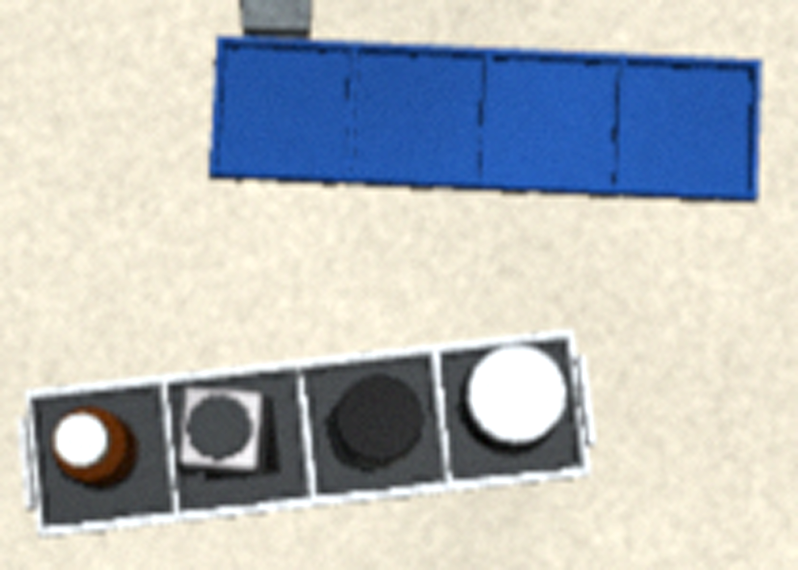

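The crop shows the infeed corners at about (219,38), (760,61), (756,200), (210,178). The queue plate corners are at (28,396), (572,332), (588,472), (42,532), and the caps at (81,440), (220,428), (378,418), (516,395). The canister is slightly rotated relative to the rack.

```bash
cat >> h.py <<'E'
def cr(u,v,z): return ray('top',u/3.8+172-.37,v/3.8+115-.37,z)
def rack(P,z):
    P=[cr(*q,z)[:2] for q in P]; c=np.mean(P,0)  # TL,TR,BR,BL
    y=(P[0]+P[3]-P[1]-P[2]); L=np.linalg.norm(y)/2; y/=np.linalg.norm(y)
    W=np.linalg.norm(P[0]+P[1]-P[2]-P[3])/2
    return c,y,L,W
E
python3 - <<'E'
from h import *
for P,z in(([(219,38),(760,61),(756,200),(210,178)],.012),([(28,396),(572,332),(588,472),(42,532)],.006)):
    c,y,L,W=rack(P,z); print(c.round(4),'L,W',L.round(4),W.round(4),'yaw',np.degrees(np.arctan2(-y[0],y[1])).round(2))
    print([(c+y*k/1000).round(4) for k in(114,38,-38,-114)])
for n,q,z in(('bottle',(81,440),.088),('can',(220,428),.076),('jar',(378,418),.068),('tin',(516,395),.05)): print(n,cr(*q,z).round(4))
# canister top square z .064
C=[cr(*q,.064)[:2] for q in((185,388),(265,393),(261,470),(181,467))]
for i in range(4):
    d=C[(i+1)%4]-C[i];print(np.linalg.norm(d).round(4),np.degrees(np.arctan2(d[1],d[0])).round(1))
print(np.mean(C,0))
from scipy.spatial.transform import Rotation as R
print(R.from_quat(robot.get_obs()['tool_rot']).as_matrix().round(3))
E
```

```text
[ 0.6504 -0.0212] L,W 0.3061 0.0803 yaw -4.05
[array([0.6585, 0.0925]), array([0.6531, 0.0167]), array([ 0.6477, -0.0591]), array([ 0.6424, -0.1349])]
[0.4766 0.0832] L,W 0.3051 0.0775 yaw 4.94
[array([0.4668, 0.1968]), array([0.4733, 0.1211]), array([0.4799, 0.0454]), array([ 0.4864, -0.0304])]
bottle [0.4692 0.1964 0.088 ]
can [0.4745 0.1256 0.076 ]
jar [0.4782 0.043  0.068 ]
tin [ 0.4901 -0.0309  0.05  ]
0.0425 -95.2
0.0408 175.9
0.0422 86.3
0.0419 -3.7
[0.47476191 0.12510574]
[[-0.964  0.267 -0.001]
 [ 0.267  0.964 -0.002]
 [ 0.    -0.002 -1.   ]]
```

```bash
cat >> h.py <<'E'
from scipy.spatial.transform import Rotation as R
T=dict(bottle=(.4688,.1966),canister=(.4743,.1250),jar=(.4790,.0442),tin=(.4885,-.0306),
 P_tin=(.6585,.0925),P_jar=(.6531,.0167),P_canister=(.6477,-.0591),P_bottle=(.6424,-.1349))
def go(n,z,yaw=-4.1):
    o=robot.get_obs(); M=R.from_quat(o['tool_rot']).as_matrix()
    t=T[n] if isinstance(n,str) else n
    y=np.array([np.cos(np.radians(yaw)),np.sin(np.radians(yaw)),0]); D=np.c_[np.cross(y,[0,0,-1]),y,[0,0,-1]]
    print(n,'shift',(M.T@(np.array([*t,z])-o['position'])*1000).round(1),'turn',np.degrees(R.from_matrix(M.T@D).as_rotvec()).round(1),
     'pos',o['position'].round(4),'w',round(o['grip_width'],4),'gf',round(o['grip_force'],1),'F',o['ft_force'].round(1),'t',round(o['time'],2))
E
python3 -m crank '[-32,-25,0,0,0,7,0,-64,-50,0,0,0,14,0,-96,-75,0,0,0,21,0,-128,-100,0,0,0,28,0,-160,-124,0,0,0,35,0]' 20
python3 -c "
from h import *
go('bottle',.19)"
```

```text
time: 0.52
position: [0.2884, 0.4381, 0.2472]
tool_rot: [0.429, 0.903, -0.001, -0.0]
ft_force: [1.5, 0.3, 0.0]
grip_width: 0.0874
grip_force: 0.0
bottle shift [-301.2  -12.7   57.2] turn [-0.1  0.  43.3] pos [0.2884 0.4381 0.2472] w 0.0874 gf 0.0 F [1.5 0.3 0. ] t 0.52
```

```bash
python3 -m crank '[-36,-2,10,0,0,7,0,-72,-4,20,0,0,14,0,-108,-6,30,0,0,21,0,-144,-8,40,0,0,28,0,-180,-8,50,0,0,35,0]' >/dev/null
python3 -m crank '[0,0,0,0,0,0,0,0,0,0,0,0,0,0,0,0,0,0,0,0,0,0,0,0,0,0,0,0,0,0,0,0,0,0,0]' >/dev/null
python3 -c "
from h import *
go('bottle',.19)"
```

```text
bottle shift [-106.    64.9    7.9] turn [ 0.  -0.   8.7] pos [0.3956 0.297  0.1979] w 0.0869 gf 0.0 F [1.1 0.3 0.1] t 1.35
```

```bash
python3 -m crank '[-27,16,2,0,0,3,0,-54,32,4,0,0,6,0,-80,49,6,0,0,8.7,0,-106,65,8,0,0,8.7,0,-106,65,8,0,0,8.7,0]' >/dev/null
python3 -m crank '[0,0,0,0,0,0,0,0,0,0,0,0,0,0,0,0,0,0,0,0,0,0,0,0,0,0,0,0,0,0,0,0,0,0,0]' >/dev/null
python3 -c "
from h import *
go('bottle',.05)
c=shot('top','top1.png')
p=c['pixels'][:,:,::-1][115:265,172:382]
cv2.imwrite('pics/top1c.png',np.clip(cv2.resize(p,None,fx=3.8,fy=3.8)*1.4,0,255).astype(np.uint8))
"
```

```text
bottle shift [3.000e-01 1.000e-01 1.397e+02] turn [-0. -0.  0.] pos [0.4687 0.1963 0.1897] w 0.0869 gf 0.0 F [ 0.8 -0.3 -0.7] t 2.18
```

View pics/top1c.png

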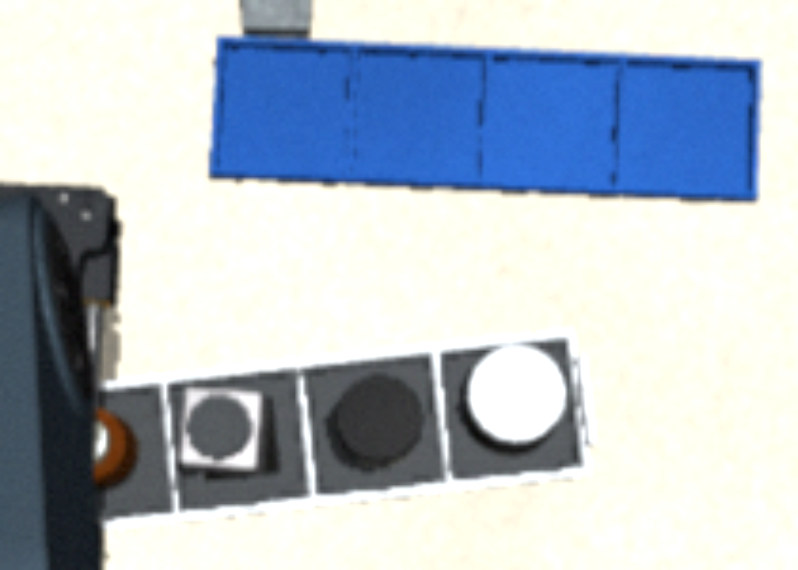

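The gripper is over the bottle at the left end, with the bottle visible at (110,445). I'm descending and gripping.

```bash
python3 -m crank '[0,0,30,0,0,0,0,0,0,60,0,0,0,0,0,0,90,0,0,0,0,0,0,120,0,0,0,0,0,0,130,0,0,0,0]' >/dev/null
python3 -m crank '[0,0,5,0,0,0,0,0,0,10,0,0,0,0,0,0,10,0,0,0,0,0,0,10,0,0,0,160,0,0,10,0,0,0,160]' 20
python3 -m crank '[0,0,0,0,0,0,160,0,0,0,0,0,0,160,0,0,0,0,0,0,160,0,0,0,0,0,0,160,0,0,0,0,0,0,160]' 20
python3 -c "
from h import *
go('bottle',.05)"
```

```text
time: 3.07
position: [0.4704, 0.1955, 0.0508]
tool_rot: [0.733, 0.681, 0.001, 0.001]
ft_force: [0.6, -0.0, -0.1]
grip_width: 0.0798
grip_force: 0.0
time: 3.48
position: [0.4696, 0.1953, 0.0497]
tool_rot: [0.733, 0.681, 0.0, 0.0]
ft_force: [-0.3, -0.1, 0.4]
grip_width: 0.048
grip_force: 0.0
bottle shift [ 1.2 -0.9 -0.3] turn [ 0.  -0.  -0.1] pos [0.4696 0.1953 0.0497] w 0.048 gf 0.0 F [-0.3 -0.1  0.4] t 3.48
```

```bash
python3 -m crank '[0,0,0,0,0,0,160,0,0,0,0,0,0,160,0,0,0,0,0,0,160,0,0,0,0,0,0,160,0,0,0,0,0,0,160]' 20
python3 -m crank '[0,0,0,0,0,0,160,0,0,-5,0,0,0,160,0,0,-15,0,0,0,160,0,0,-35,0,0,0,160,0,0,-60,0,0,0,160]' 20
python3 -m crank '[0,0,-30,0,0,0,160,0,0,-60,0,0,0,160,0,0,-70,0,0,0,160,0,0,-70,0,0,0,160,0,0,-70,0,0,0,160]' 20
python3 -c "
from h import *
go('P_bottle',.19)"
```

```text
time: 3.9
position: [0.4689, 0.1953, 0.0496]
tool_rot: [0.733, 0.681, -0.001, -0.0]
ft_force: [-2.3, 0.2, 2.8]
grip_width: 0.0398
grip_force: 20.0
time: 4.32
position: [0.469, 0.1951, 0.1095]
tool_rot: [0.733, 0.681, -0.001, -0.001]
ft_force: [-0.4, 0.5, -1.9]
grip_width: 0.0395
grip_force: 20.0
time: 4.73
position: [0.4696, 0.1953, 0.1797]
tool_rot: [0.733, 0.681, 0.001, 0.0]
ft_force: [-0.1, 0.4, -2.7]
grip_width: 0.0398
grip_force: 20.0
P_bottle shift [-316.6  196.7  -10.1] turn [ 0.1 -0.  -0.1] pos [0.4696 0.1953 0.1797] w 0.0398 gf 20.0 F [-0.1  0.4 -2.7] t 4.73
```

```bash
python3 -m crank '[-10,6,0,0,0,0,160,-32,20,0,0,0,0,160,-60,37,0,0,0,0,160,-88,55,0,0,0,0,160,-116,72,0,0,0,0,160]' 20 >/dev/null
python3 -m crank '[-28,17,0,0,0,0,160,-56,35,0,0,0,0,160,-84,52,0,0,0,0,160,-112,70,0,0,0,0,160,-140,87,0,0,0,0,160]' 20 >/dev/null
python3 -m crank '[-25,16,0,0,0,0,160,-45,28,0,0,0,0,160,-56,35,0,0,0,0,160,-60,37,0,0,0,0,160,-60,37,0,0,0,0,160]' 20 
python3 -m crank '[0,0,0,0,0,0,160,0,0,0,0,0,0,160,0,0,0,0,0,0,160,0,0,0,0,0,0,160,0,0,0,0,0,0,160]' 20 >/dev/null
python3 -c "
from h import *
go('P_bottle',.044)"
```

```text
time: 5.98
position: [0.641, -0.135, 0.1777]
tool_rot: [0.733, 0.68, -0.001, -0.001]
ft_force: [0.0, 1.2, -1.5]
grip_width: 0.0394
grip_force: 20.0
P_bottle shift [ -1.6   0.9 135.9] turn [ 0. -0. -0.] pos [ 0.6416 -0.1333  0.1799] w 0.0397 gf 20.0 F [ 0.4 -0.1 -2.2] t 6.4
```

```bash
python3 -m crank '[0,0,25,0,0,0,160,0,0,55,0,0,0,160,0,0,85,0,0,0,160,-1,1,108,0,0,0,160,-1,1,118,0,0,0,160]' 20 >/dev/null
python3 -m crank '[0,0,3,0,0,0,160,0,0,6,0,0,0,160,0,0,8,0,0,0,160,0,0,8,0,0,0,160,0,0,8,0,0,0,160]' 20 
python3 -c "
from h import *
go('P_bottle',.044)
c=shot('scene','sc1.png')
p=c['pixels'][:,:,::-1][160:320,140:420]
cv2.imwrite('pics/sc1c.png',np.clip(cv2.resize(p,None,fx=2.8,fy=2.8)*1.4,0,255).astype(np.uint8))
"
```

```text
time: 7.23
position: [0.6436, -0.1356, 0.055]
tool_rot: [0.733, 0.681, 0.001, 0.001]
ft_force: [0.7, 0.2, -1.6]
grip_width: 0.0393
grip_force: 20.0
P_bottle shift [ 0.6 -1.3 11. ] turn [ 0.1  0.  -0.1] pos [ 0.6436 -0.1356  0.055 ] w 0.0393 gf 20.0 F [ 0.7  0.2 -1.6] t 7.23
```

View pics/sc1c.png

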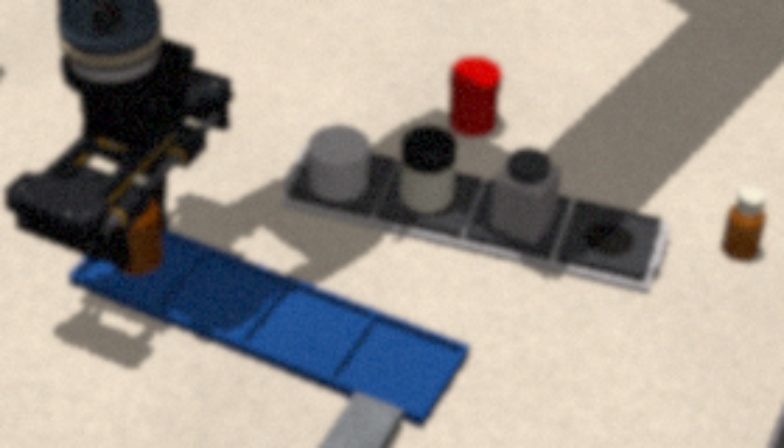

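The bottle hangs over the right-end compartment (crop 140,265), centred. Next I lower it slowly, 1 mm per row, watching the force.

```bash
python3 -m crank '[0,0,2,0,0,0,160,0,0,4,0,0,0,160,0,0,6,0,0,0,160,0,0,8,0,0,0,160,0,0,9,0,0,0,160]' 20 
python3 -m crank '[0,0,0.5,0,0,0,160,0,0,1,0,0,0,160,0,0,1.2,0,0,0,160,0,0,1.2,0,0,0,160,0,0,1.2,0,0,0,160]' 20 
python3 -m crank '[0,0,0,0,0,0,160,0,0,0,0,0,0,160,0,0,0,0,0,0,160,0,0,0,0,0,0,160,0,0,0,0,0,0,160]' 20 
```

```text
time: 7.7
position: [0.6424, -0.1352, 0.0441]
tool_rot: [0.733, 0.681, -0.0, -0.0]
ft_force: [0.6, -0.8, -1.7]
grip_width: 0.0396
grip_force: 20.0
time: 8.12
position: [0.6425, -0.1352, 0.0436]
tool_rot: [0.733, 0.681, -0.0, -0.0]
ft_force: [-2.4, 0.7, 1.7]
grip_width: 0.0397
grip_force: 20.0
time: 8.53
position: [0.6425, -0.1352, 0.0436]
tool_rot: [0.733, 0.681, -0.0, -0.0]
ft_force: [-2.7, 2.2, 4.5]
grip_width: 0.0394
grip_force: 20.0
```

```bash
python3 -m crank '[0,0,0,0,0,0,70,0,0,0,0,0,0,70,0,0,0,0,0,0,70,0,0,0,0,0,0,70,0,0,0,0,0,0,70]' 20 
python3 -m crank '[0,0,-10,0,0,0,70,0,0,-35,0,0,0,70,0,0,-65,0,0,0,70,0,0,-95,0,0,0,0,0,0,-125,0,0,0,0]' 20 
python3 -c "
from h import *
go('canister',.17)"
```

```text
time: 8.95
position: [0.643, -0.1355, 0.0432]
tool_rot: [0.733, 0.681, 0.0, 0.0]
ft_force: [0.8, -0.1, 0.3]
grip_width: 0.0607
grip_force: 0.0
time: 9.37
position: [0.6426, -0.1353, 0.1702]
tool_rot: [0.733, 0.681, 0.0, 0.0]
ft_force: [0.3, 0.2, -0.2]
grip_width: 0.0697
grip_force: 0.0
canister shift [ 2.472e+02 -1.870e+02  1.000e-01] turn [ 0.   0.  -0.1] pos [ 0.6426 -0.1353  0.1702] w 0.0697 gf 0.0 F [ 0.3  0.2 -0.2] t 9.37
```

```bash
python3 -m crank '[15,-11,0,0,0,0,0,45,-34,0,0,0,0,0,75,-57,0,0,0,0,0,105,-79,0,0,0,0,0,135,-102,0,0,0,0,0]' >/dev/null
python3 -m crank '[30,-23,0,0,0,0,0,60,-46,0,0,0,0,0,90,-68,0,0,0,0,0,107,-81,0,0,0,0,0,112,-85,0,0,0,0,0]' >/dev/null
python3 -m crank '[0,0,0,0,0,0,0,0,0,0,0,0,0,0,0,0,0,0,0,0,0,0,0,0,0,0,0,0,0,0,0,0,0,0,0]' >/dev/null
python3 -c "
from h import *
go('canister',.05)
shot('top','t2.png');c=shot('scene','sc2.png')
p=c['pixels'][:,:,::-1][160:320,140:420]
cv2.imwrite('pics/sc2c.png',np.clip(cv2.resize(p,None,fx=2.8,fy=2.8)*1.4,0,255).astype(np.uint8))
"
```

```text
canister shift [  1.2  -1.2 118.3] turn [ 0.   0.  -0.2] pos [0.4754 0.1237 0.1683] w 0.0873 gf 0.0 F [-0.7  0.5 -0.5] t 10.62
```

View pics/sc2c.png

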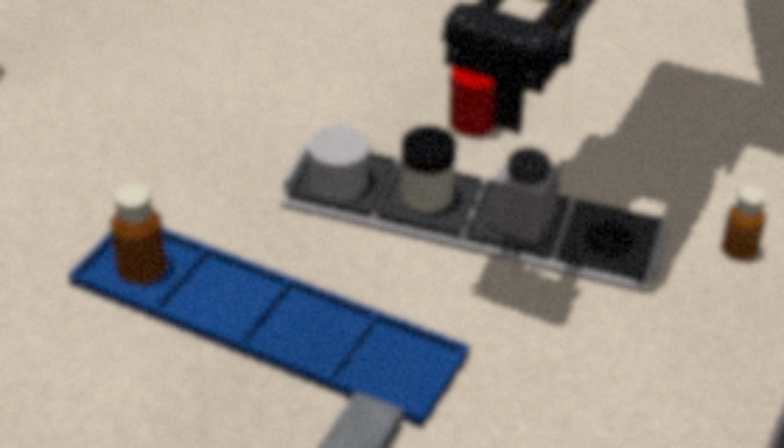

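The bottle stands upright in the right-end compartment (135,235), and the canister is still in place. I'm descending onto the canister.

```bash
python3 -m crank '[0,0,25,0,0,0,0,0,0,55,0,0,0,0,1,-1,85,0,0,0,0,1,-1,108,0,0,0,0,1,-1,118,0,0,0,60]' >/dev/null
python3 -m crank '[0,0,0,0,0,0,160,0,0,0,0,0,0,160,0,0,0,0,0,0,160,0,0,0,0,0,0,160,0,0,0,0,0,0,160]' 20 >/dev/null
python3 -m crank '[0,0,0,0,0,0,160,0,0,0,0,0,0,160,0,0,0,0,0,0,160,0,0,0,0,0,0,160,0,0,0,0,0,0,160]' 20
python3 -m crank '[0,0,0,0,0,0,160,0,0,-5,0,0,0,160,0,0,-15,0,0,0,160,0,0,-35,0,0,0,160,0,0,-60,0,0,0,160]' 20
python3 -m crank '[0,0,-30,0,0,0,160,0,0,-60,0,0,0,160,0,0,-70,0,0,0,160,0,0,-70,0,0,0,160,0,0,-70,0,0,0,160]' 20 >/dev/null
python3 -c "
from h import *
go('P_canister',.17)"
```

```text
time: 11.97
position: [0.4738, 0.1259, 0.0511]
tool_rot: [0.733, 0.681, 0.0, 0.0]
ft_force: [-0.7, 0.2, 6.0]
grip_width: 0.0418
grip_force: 19.9
time: 12.38
position: [0.4721, 0.1258, 0.1103]
tool_rot: [0.733, 0.681, -0.002, -0.001]
ft_force: [0.1, 0.4, -1.0]
grip_width: 0.0416
grip_force: 19.9
P_canister shift [-171.7  187.5   11.4] turn [ 0.1 -0.  -0.1] pos [0.4733 0.1259 0.1811] w 0.042 gf 19.9 F [-0.5 -0.2 -1.3] t 12.8
```

```bash
python3 -m crank '[-8,9,0,0,0,0,160,-28,30,0,0,0,0,160,-48,52,0,0,0,0,160,-68,74,0,0,0,0,160,-88,96,0,0,0,0,160]' 20 >/dev/null
python3 -m crank '[-20,22,0,0,0,0,160,-40,44,0,0,0,0,160,-60,66,0,0,0,0,160,-76,83,0,0,0,0,160,-83,91,0,0,0,0,160]' 20 >/dev/null
python3 -m crank '[0,0,0,0,0,0,160,0,0,0,0,0,0,160,0,0,0,0,0,0,160,0,0,0,0,0,0,160,0,0,0,0,0,0,160]' 20 >/dev/null
python3 -c "
from h import *
go('P_canister',.045)"
```

```text
P_canister shift [ -2.    1.7 135.3] turn [-0.1 -0.  -0. ] pos [ 0.6464 -0.0571  0.1803] w 0.0418 gf 19.9 F [ 0.1 -1.  -1.5] t 14.05
```

```bash
python3 -m crank '[0,0,25,0,0,0,160,-1,1,55,0,0,0,160,-2,1,85,0,0,0,160,-2,1,108,0,0,0,160,-2,1,118,0,0,0,160]' 20 >/dev/null
python3 -m crank '[0,0,4,0,0,0,160,0,0,8,0,0,0,160,0,0,11,0,0,0,160,0,0,13,0,0,0,160,0,0,15,0,0,0,160]' 20
python3 -m crank '[0,0,0.5,0,0,0,160,0,0,1,0,0,0,160,0,0,1.5,0,0,0,160,0,0,1.5,0,0,0,160,0,0,1.5,0,0,0,160]' 20
python3 -m crank '[0,0,0,0,0,0,160,0,0,0,0,0,0,160,0,0,0,0,0,0,160,0,0,0,0,0,0,160,0,0,0,0,0,0,160]' 20 
```

```text
time: 14.88
position: [0.6491, -0.0607, 0.0486]
tool_rot: [0.733, 0.681, 0.001, 0.001]
ft_force: [0.3, -0.5, -1.2]
grip_width: 0.0418
grip_force: 19.9
time: 15.3
position: [0.6483, -0.0605, 0.046]
tool_rot: [0.733, 0.681, 0.0, 0.0]
ft_force: [-0.9, 0.5, -1.3]
grip_width: 0.0421
grip_force: 19.9
time: 15.72
position: [0.6482, -0.0605, 0.0458]
tool_rot: [0.733, 0.681, -0.0, -0.0]
ft_force: [-0.5, 0.3, -0.7]
grip_width: 0.0422
grip_force: 19.9
```

```bash
python3 -m crank '[0,0,0.3,0,0,0,160,0,0,0.6,0,0,0,160,0,0,0.9,0,0,0,160,0,0,1.2,0,0,0,160,0,0,1.2,0,0,0,160]' 20
python3 -m crank '[0,0,0,0,0,0,160,0,0,0,0,0,0,160,0,0,0,0,0,0,160,0,0,0,0,0,0,160,0,0,0,0,0,0,160]' 20 
```

```text
time: 16.13
position: [0.6482, -0.0605, 0.0452]
tool_rot: [0.733, 0.681, 0.0, 0.0]
ft_force: [-1.7, 0.4, 2.2]
grip_width: 0.042
grip_force: 19.9
time: 16.55
position: [0.6482, -0.0605, 0.0451]
tool_rot: [0.733, 0.681, 0.0, 0.0]
ft_force: [-1.0, -0.9, 5.2]
grip_width: 0.042
grip_force: 19.9
```

Contact. I'm releasing, rising, and heading for the jar.

```bash
python3 -m crank '[0,0,0,0,0,0,70,0,0,0,0,0,0,70,0,0,0,0,0,0,70,0,0,0,0,0,0,70,0,0,0,0,0,0,70]' 20 
python3 -m crank '[0,0,-10,0,0,0,70,0,0,-35,0,0,0,70,0,0,-65,0,0,0,70,0,0,-95,0,0,0,0,0,0,-125,0,0,0,0]' 20 
python3 -c "
from h import *
go('jar',.17)"
```

```text
time: 16.97
position: [0.6482, -0.0605, 0.0443]
tool_rot: [0.733, 0.681, -0.0, -0.0]
ft_force: [-0.3, -0.9, 0.6]
grip_width: 0.0615
grip_force: 0.0
time: 17.38
position: [0.648, -0.0604, 0.1714]
tool_rot: [0.733, 0.681, -0.0, -0.0]
ft_force: [-0.0, -0.0, 1.0]
grip_width: 0.0698
grip_force: 0.0
jar shift [  91.9 -176.2    1.4] turn [-0.  -0.  -0.1] pos [ 0.648  -0.0604  0.1714] w 0.0698 gf 0.0 F [-0. -0.  1.] t 17.38
```

```bash
python3 -m crank '[8,-15,0,0,0,0,0,25,-46,0,0,0,0,0,42,-79,0,0,0,0,0,58,-112,0,0,0,0,0,75,-143,0,0,0,0,0]' >/dev/null
python3 -m crank '[12,-22,0,0,0,0,0,16,-31,0,0,0,0,0,17,-33,0,0,0,0,0,17,-33,0,0,0,0,0,17,-33,0,0,0,0,0]' >/dev/null
python3 -m crank '[0,0,0,0,0,0,0,0,0,0,0,0,0,0,0,0,0,0,0,0,0,0,0,0,0,0,0,0,0,0,0,0,0,0,0]' >/dev/null
python3 -c "
from h import *
go('jar',.064)
c=shot('scene','sc3.png')
p=c['pixels'][:,:,::-1][160:320,140:420]
cv2.imwrite('pics/sc3c.png',np.clip(cv2.resize(p,None,fx=2.8,fy=2.8)*1.4,0,255).astype(np.uint8))
"
```

```text
jar shift [  0.2  -0.7 105.5] turn [-0.   0.  -0.1] pos [0.4797 0.0439 0.1695] w 0.0873 gf 0.0 F [0.3 0.4 0.2] t 18.63
```

View pics/sc3c.png

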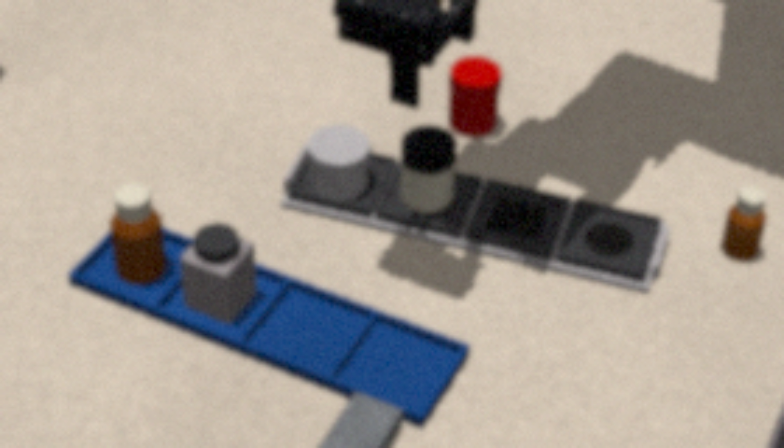

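The bottle (138,235) and canister (218,272) stand square in the two right compartments. Next is the jar.

```bash
python3 -m crank '[0,0,25,0,0,0,0,0,0,50,0,0,0,0,0,-1,75,0,0,0,0,0,-1,95,0,0,0,0,0,-1,105,0,0,0,60]' >/dev/null
python3 -m crank '[0,0,0,0,0,0,160,0,0,0,0,0,0,160,0,0,0,0,0,0,160,0,0,0,0,0,0,160,0,0,0,0,0,0,160]' 20 >/dev/null
python3 -m crank '[0,0,0,0,0,0,160,0,0,0,0,0,0,160,0,0,0,0,0,0,160,0,0,0,0,0,0,160,0,0,0,0,0,0,160]' 20
python3 -m crank '[0,0,0,0,0,0,160,0,0,-5,0,0,0,160,0,0,-15,0,0,0,160,0,0,-35,0,0,0,160,0,0,-60,0,0,0,160]' 20
python3 -m crank '[0,0,-30,0,0,0,160,0,0,-60,0,0,0,160,0,0,-70,0,0,0,160,0,0,-70,0,0,0,160,0,0,-70,0,0,0,160]' 20 >/dev/null
python3 -c "
from h import *
go('P_jar',.195)"
```

```text
time: 19.93
position: [0.4783, 0.0443, 0.0653]
tool_rot: [0.733, 0.681, 0.0, 0.0]
ft_force: [-1.8, -0.1, 6.6]
grip_width: 0.0454
grip_force: 20.0
time: 20.35
position: [0.4775, 0.0443, 0.1247]
tool_rot: [0.733, 0.681, -0.001, -0.001]
ft_force: [-0.2, -0.5, -0.7]
grip_width: 0.0453
grip_force: 20.0
P_jar shift [-14.7 176.1   0.8] turn [ 0.1  0.  -0.1] pos [0.4785 0.0443 0.1955] w 0.0453 gf 20.0 F [-0.3  0.3 -1.6] t 20.77
```

```bash
python3 -m crank '[-1,10,0,0,0,0,160,-3,32,0,0,0,0,160,-5,58,0,0,0,0,160,-7,85,0,0,0,0,160,-9,112,0,0,0,0,160]' 20 >/dev/null
python3 -m crank '[-2,25,0,0,0,0,160,-4,46,0,0,0,0,160,-6,60,0,0,0,0,160,-6,64,0,0,0,0,160,-6,64,0,0,0,0,160]' 20 >/dev/null
python3 -m crank '[0,0,0,0,0,0,160,0,0,0,0,0,0,160,0,0,0,0,0,0,160,0,0,0,0,0,0,160,0,0,0,0,0,0,160]' 20 >/dev/null
python3 -c "
from h import *
go('P_jar',.059)"
```

```text
P_jar shift [  0.2   0.7 136. ] turn [-0.   0.  -0.1] pos [0.6524 0.0166 0.195 ] w 0.0454 gf 20.0 F [ 0.4  0.5 -0.9] t 22.02
```

```bash
python3 -m crank '[0,0,25,0,0,0,160,0,0,55,0,0,0,160,0,0,85,0,0,0,160,0,0,108,0,0,0,160,0,0,118,0,0,0,160]' 20 >/dev/null
python3 -m crank '[0,0,4,0,0,0,160,0,0,8,0,0,0,160,0,0,11,0,0,0,160,0,0,13,0,0,0,160,0,0,15,0,0,0,160]' 20
python3 -m crank '[0,0,0.5,0,0,0,160,0,0,1,0,0,0,160,0,0,1.5,0,0,0,160,0,0,2,0,0,0,160,0,0,2,0,0,0,160]' 20
python3 -m crank '[0,0,0,0,0,0,160,0,0,0,0,0,0,160,0,0,0,0,0,0,160,0,0,0,0,0,0,160,0,0,0,0,0,0,160]' 20 
```

```text
time: 22.85
position: [0.6538, 0.0162, 0.0629]
tool_rot: [0.733, 0.681, 0.001, 0.001]
ft_force: [0.4, -0.3, -1.7]
grip_width: 0.0453
grip_force: 20.0
time: 23.27
position: [0.6529, 0.0163, 0.0597]
tool_rot: [0.733, 0.681, 0.0, 0.0]
ft_force: [-0.3, -0.4, -1.6]
grip_width: 0.0452
grip_force: 20.0
time: 23.68
position: [0.6529, 0.0164, 0.0597]
tool_rot: [0.733, 0.681, 0.0, 0.0]
ft_force: [0.5, 0.5, -0.9]
grip_width: 0.0448
grip_force: 20.0
```

```bash
python3 -m crank '[0,0,0.3,0,0,0,160,0,0,0.6,0,0,0,160,0,0,0.9,0,0,0,160,0,0,1,0,0,0,160,0,0,1,0,0,0,160]' 20
python3 -m crank '[0,0,0,0,0,0,160,0,0,0,0,0,0,160,0,0,0,0,0,0,160,0,0,0,0,0,0,160,0,0,0,0,0,0,160]' 20 
```

```text
time: 24.1
position: [0.6529, 0.0164, 0.0594]
tool_rot: [0.733, 0.681, 0.0, 0.0]
ft_force: [-2.0, 0.5, 5.4]
grip_width: 0.0455
grip_force: 20.0
time: 24.52
position: [0.6529, 0.0164, 0.0594]
tool_rot: [0.733, 0.681, 0.0, 0.0]
ft_force: [-1.7, 1.8, 4.0]
grip_width: 0.0449
grip_force: 20.0
```

```bash
python3 -m crank '[0,0,0,0,0,0,70,0,0,0,0,0,0,70,0,0,0,0,0,0,70,0,0,0,0,0,0,70,0,0,0,0,0,0,70]' 20 
python3 -m crank '[0,0,-10,0,0,0,70,0,0,-35,0,0,0,70,0,0,-65,0,0,0,70,0,0,-90,0,0,0,0,0,0,-110,0,0,0,0]' 20 
python3 -c "
from h import *
go('tin',.17)"
```

```text
time: 24.93
position: [0.6529, 0.0164, 0.0583]
tool_rot: [0.733, 0.681, -0.0, -0.0]
ft_force: [-0.5, -0.7, 0.2]
grip_width: 0.0622
grip_force: 0.0
time: 25.35
position: [0.6537, 0.0163, 0.1716]
tool_rot: [0.733, 0.681, 0.001, 0.001]
ft_force: [0.7, 0.2, -0.3]
grip_width: 0.0702
grip_force: 0.0
tin shift [ -58.9 -161.3    1.1] turn [ 0.2  0.  -0.1] pos [0.6537 0.0163 0.1716] w 0.0702 gf 0.0 F [ 0.7  0.2 -0.3] t 25.35
```

```bash
python3 -m crank '[-6,-15,0,0,0,0,0,-17,-46,0,0,0,0,0,-28,-77,0,0,0,0,0,-39,-107,0,0,0,0,0,-48,-132,0,0,0,0,0]' >/dev/null
python3 -m crank '[-8,-20,0,0,0,0,0,-11,-29,0,0,0,0,0,-11,-29,0,0,0,0,0,-11,-29,0,0,0,0,0,-11,-29,0,0,0,0,0]' >/dev/null
python3 -m crank '[0,0,0,0,0,0,0,0,0,0,0,0,0,0,0,0,0,0,0,0,0,0,0,0,0,0,0,0,0,0,0,0,0,0,0]' >/dev/null
python3 -c "
from h import *
go('tin',.05)"
```

```text
tin shift [-1.000e-01  3.000e-01  1.185e+02] turn [-0.  -0.  -0.1] pos [ 0.4882 -0.0305  0.1685] w 0.0869 gf 0.0 F [-0.2  0.2  0.7] t 26.6
```

```bash
python3 -m crank '[0,0,25,0,0,0,0,0,0,55,0,0,0,0,0,0,85,0,0,0,0,0,0,108,0,0,0,0,0,0,118,0,0,0,0]' >/dev/null
python3 -m crank '[0,0,0,0,0,0,160,0,0,0,0,0,0,160,0,0,0,0,0,0,160,0,0,0,0,0,0,160,0,0,0,0,0,0,160]' 20 >/dev/null
python3 -m crank '[0,0,0,0,0,0,160,0,0,0,0,0,0,160,0,0,0,0,0,0,160,0,0,0,0,0,0,160,0,0,0,0,0,0,160]' 20
python3 -m crank '[0,0,0,0,0,0,160,0,0,-5,0,0,0,160,0,0,-15,0,0,0,160,0,0,-35,0,0,0,160,0,0,-60,0,0,0,160]' 20
python3 -m crank '[0,0,-30,0,0,0,160,0,0,-60,0,0,0,160,0,0,-70,0,0,0,160,0,0,-70,0,0,0,160,0,0,-70,0,0,0,160]' 20 >/dev/null
python3 -c "
from h import *
go('P_tin',.18)"
```

```text
time: 27.85
position: [0.4886, -0.0308, 0.0515]
tool_rot: [0.733, 0.681, 0.001, 0.001]
ft_force: [-0.0, -0.6, 6.8]
grip_width: 0.0506
grip_force: 20.0
time: 28.27
position: [0.4865, -0.0303, 0.1105]
tool_rot: [0.733, 0.681, -0.001, -0.002]
ft_force: [0.6, -0.5, -1.9]
grip_width: 0.0511
grip_force: 20.0
P_tin shift [135.3 161.3   1.5] turn [ 0.1  0.  -0.1] pos [ 0.4877 -0.0306  0.1814] w 0.0504 gf 20.0 F [ 0.1  0.1 -2.6] t 28.68
```

```bash
python3 -m crank '[8,9,0,0,0,0,160,24,28,0,0,0,0,160,42,50,0,0,0,0,160,60,72,0,0,0,0,160,78,93,0,0,0,0,160]' 20 >/dev/null
python3 -m crank '[18,21,0,0,0,0,160,36,43,0,0,0,0,160,50,60,0,0,0,0,160,57,68,0,0,0,0,160,57,68,0,0,0,0,160]' 20 >/dev/null
python3 -m crank '[0,0,0,0,0,0,160,0,0,0,0,0,0,160,0,0,0,0,0,0,160,0,0,0,0,0,0,160,0,0,0,0,0,0,160]' 20 >/dev/null
python3 -c "
from h import *
go('P_tin',.045)
c=shot('scene','sc4.png')
p=c['pixels'][:,:,::-1][160:370,140:420]
cv2.imwrite('pics/sc4c.png',np.clip(cv2.resize(p,None,fx=2.8,fy=2.8)*1.4,0,255).astype(np.uint8))
"
```

```text
P_tin shift [  1.    0.5 135.8] turn [-0.   0.  -0.2] pos [0.6579 0.0916 0.1808] w 0.0506 gf 20.0 F [-0.2 -0.6 -2. ] t 29.93
```

View pics/sc4c.png

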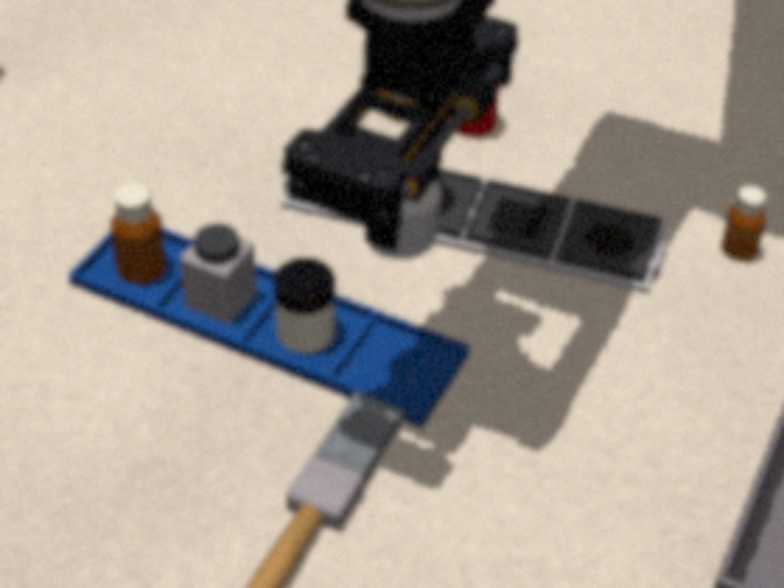

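Three containers are in place, and the tin hangs above the left-end compartment. The scraper blade (365,410) almost touches the rack there, so I'll set the tin 2 mm toward the robot and open only slightly.

```bash
python3 -m crank '[0,0,25,0,0,0,160,1,-1,55,0,0,0,160,1,-2,85,0,0,0,160,1,-2,108,0,0,0,160,1,-2,118,0,0,0,160]' 20 
python3 -m crank '[0,0,4,0,0,0,160,0,0,8,0,0,0,160,0,0,11,0,0,0,160,0,0,13,0,0,0,160,0,0,15,0,0,0,160]' 20
python3 -m crank '[0,0,0.5,0,0,0,160,0,0,1,0,0,0,160,0,0,1.5,0,0,0,160,0,0,2,0,0,0,160,0,0,2,0,0,0,160]' 20
python3 -m crank '[0,0,0,0,0,0,160,0,0,0,0,0,0,160,0,0,0,0,0,0,160,0,0,0,0,0,0,160,0,0,0,0,0,0,160]' 20 
```

```text
time: 30.4
position: [0.6541, 0.093, 0.0593]
tool_rot: [0.733, 0.68, -0.002, -0.002]
ft_force: [-0.9, -1.2, -1.0]
grip_width: 0.0508
grip_force: 20.0
time: 30.82
position: [0.6575, 0.0933, 0.0489]
tool_rot: [0.733, 0.681, 0.001, 0.001]
ft_force: [0.2, 1.2, -1.8]
grip_width: 0.0505
grip_force: 20.0
time: 31.23
position: [0.6565, 0.0933, 0.0457]
tool_rot: [0.733, 0.681, 0.0, 0.0]
ft_force: [0.4, 0.6, -1.5]
grip_width: 0.0505
grip_force: 20.0
time: 31.65
position: [0.6565, 0.0933, 0.0457]
tool_rot: [0.733, 0.681, 0.0, 0.0]
ft_force: [0.6, -0.8, -1.8]
grip_width: 0.0509
grip_force: 20.0
```

```bash
python3 -m crank '[0,0,0.3,0,0,0,160,0,0,0.6,0,0,0,160,0,0,0.9,0,0,0,160,0,0,1,0,0,0,160,0,0,1,0,0,0,160]' 20
python3 -m crank '[0,0,0,0,0,0,160,0,0,0,0,0,0,160,0,0,0,0,0,0,160,0,0,0,0,0,0,160,0,0,0,0,0,0,160]' 20 
```

```text
time: 32.07
position: [0.6565, 0.0933, 0.0456]
tool_rot: [0.733, 0.681, 0.0, 0.0]
ft_force: [-1.5, -0.6, 6.1]
grip_width: 0.0508
grip_force: 20.0
time: 32.48
position: [0.6565, 0.0933, 0.0456]
tool_rot: [0.733, 0.681, 0.0, 0.0]
ft_force: [-2.0, 0.4, 5.6]
grip_width: 0.0507
grip_force: 20.0
```

Contact. I'm opening to about 60 mm, rising, and backing off for a last look.

```bash
python3 -m crank '[0,0,0,0,0,0,80,0,0,0,0,0,0,80,0,0,0,0,0,0,80,0,0,0,0,0,0,80,0,0,0,0,0,0,80]' 20 
python3 -m crank '[0,0,-8,0,0,0,80,0,0,-30,0,0,0,80,0,0,-60,0,0,0,80,0,0,-90,0,0,0,80,0,0,-120,0,0,0,80]' 20 
python3 -m crank '[20,-5,-10,0,0,0,80,50,-15,-20,0,0,0,80,85,-25,-25,0,0,0,80,120,-35,-25,0,0,0,80,150,-45,-25,0,0,0,80]' >/dev/null
python3 -m crank '[30,-5,0,0,0,0,80,60,-10,0,0,0,0,80,85,-15,0,0,0,0,80,95,-15,0,0,0,0,80,95,-15,0,0,0,0,80]' >/dev/null
python3 -m crank '[0,0,0,0,0,0,80,0,0,0,0,0,0,80,0,0,0,0,0,0,80,0,0,0,0,0,0,80,0,0,0,0,0,0,80]'
python3 -c "
from h import *
a=shot('top','t5.png')['pixels'];b=shot('scene','sc5.png')['pixels']
f=lambda p:np.clip(cv2.resize(p[:,:,::-1],(640,300))*1.4,0,255).astype(np.uint8)
cv2.imwrite('pics/fin.png',np.vstack([f(a[105:205,200:410]),f(b[215:345,140:417])]))
"
```

```text
time: 32.9
position: [0.6566, 0.0933, 0.0444]
tool_rot: [0.733, 0.681, -0.0, -0.0]
ft_force: [-0.0, -0.6, -0.9]
grip_width: 0.0593
grip_force: 0.0
time: 33.32
position: [0.6563, 0.0933, 0.1661]
tool_rot: [0.733, 0.681, -0.0, -0.0]
ft_force: [0.5, -0.4, -0.2]
grip_width: 0.0597
grip_force: 0.0
time: 34.57
position: [0.6151, 0.3407, 0.1897]
tool_rot: [0.733, 0.68, -0.0, 0.0]
ft_force: [-0.2, 0.4, 0.9]
grip_width: 0.0598
grip_force: 0.0
```

View pics/fin.png

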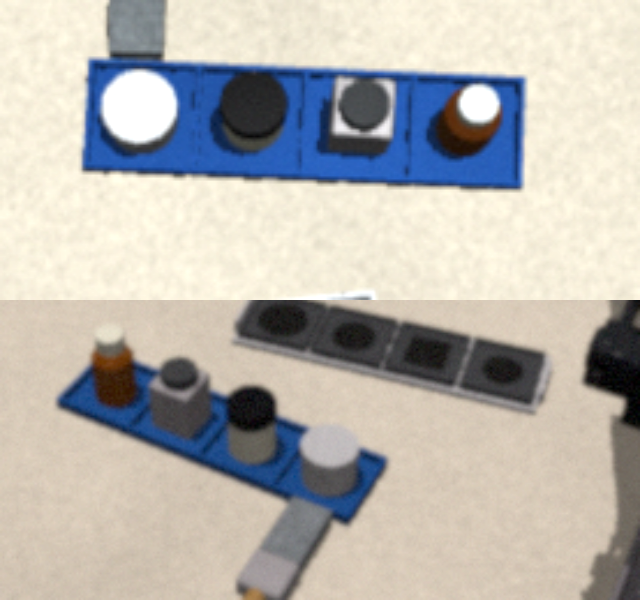

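From left to right the infeed rack now holds tin (140,107), jar (253,108), canister (364,108) and bottle (475,112). All are upright, and the gripper is clear.

```bash
python3 -c "
from rig import robot
print(robot.hand_in())"
```

```text
the job is handed in; nothing more can be done
None
```

I moved all four containers to the blue infeed rack in reverse order (left to right: tin, jar, canister, bottle); all stood upright in their compartments in the last pictures, and I handed the job in at about 35 s.

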